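# Set the pouch sealer's time dial to the long mark and switch it on

## Robot

A 6-joint arm with a two-finger parallel gripper is mounted at the origin on the work surface. World frame = base frame: x ahead of the robot, y to its left, z up, the work surface at z = 0. Lengths are in m, angles in rad, forces in N, time in s.
With the tool pointing down it reaches from about 0.25 to 0.775 m from the base axis. Payload 4 kg.
Tool frame: the origin (TCP) lies midway between the tips of the shut fingers; the grasp point (between the pads) lies 19 mm behind it; z points along the fingers, y is the direction in which the jaws open and shut (so a half turn about z gives the same grasp; the last joint's range is limited). The gripper opens to 94 mm and grips with 3 to 60 N. Pads are 16 mm wide; open, the fingers measure 119 mm over their backs; the gripper's body (75 mm by 177 mm) begins 78 mm behind the grasp point.
Start: joints at [-1.228, 0.087, 1.371, -0, 1.684, -0.103], TCP at [0.237, -0.496, 0.206] pointing down, gripper open.
Joint ranges: [-3.1, 3.1], [-0.76, 2.03], [0.27, 2.55], [-1.08, 4.22], [0.17, 2.65], [-2.57, 2.57]. Speed limits (rad/s): [2.79, 2.79, 3.14, 3.14, 3.14, 3.14].

## Interface

Orientations are given as [roll, pitch, yaw] about the fixed x, y, z axes, in that order (R = Rz(yaw) Ry(pitch) Rx(roll)).
In Python, from bench import robot gives the robot as it stands.
- The arm moves only by the tool servo_tool, never from a script. Its argument "rows" is a list of rows, each a list of 2 entries, a list of its own where there are three numbers: the shift along the tool's x, y, z normalised to -1 to 1, where 1 is 0.08 m, then the turn about the tool's z normalised to -1 to 1, where 1 is pi/2 rad. A call has 1 to 12 rows; each row is the pose to reach, as a shift and turn from the pose commanded when the call began, along the tool's axes at that moment; what a row does not reach only later rows make up. A row lasts 1/12 s, in which the tool goes at most 41.7 mm and 7.16 degrees, less where a joint would pass 70% of its speed; a pose out of reach is approached as far as the arm can. A call with a number of a shift or a turn outside -1 to 1 is refused whole. A call with a gripper value outside its range is refused whole. "grip" is the closure, from -1 (fully open) to 1 (shut), set as the call begins (left out, the last holds). The fingers move at their own pace and stop on an object; the grip force is fixed at half the most. Time passes only in rows, so rows that repeat a pose let the fingers close. It gives the time, the measured TCP pose, the force and the opening at its end, in the units of the state.
- robot.get_obs(): the state, without advancing time (a new reading comes with each control period).
- robot.snapshot(name): name is "side" or "top" or "wrist"; returns a dict with "pixels" (480x640x3 uint8, red, green, blue), "camera_matrix" (3x3 intrinsics, pixels), "world_from_camera" (4x4, takes a point from camera to world coordinates). Camera axes: x right, y down, z forward; pixel columns grow to the right and rows downward; lengths in m; the calibration is good to about 2 mm. A picture is of the moment at which its call begins. There is no depth.
- robot.close_job(): hands the job in, once; it reports no verdict.
The state is a dict: "time": time; "joint_positions": joint angles; "qvel": joint speeds; "joint_torque": joint torques, N m; "tool_pos": TCP position; "ee_rot": TCP orientation; "wrist_force": force on the tool from outside, world axes, zero at the start; "wrist_torque": the same for the moment, N m; "width": finger opening in m.
Only numpy, scipy, OpenCV 4.12 (cv2) and the standard library are available. Lean on these libraries where they do the work, as an engineer would, in place of code of your own. Each camera call takes 0.05 s, during which the arm holds its last target.

## Task

Make the pouch sealer on the dispensary counter ready: while it is still off, turn its knurled dial clockwise with light fingertip friction, click by click, until the pointer line rests in the click at the long mark, then press the raised front end of its rocker switch so that it snaps over to on. Only touch the controls: do not grip the dial between the fingers, do not push hard on it, do not shift or lift the sealer, and leave the other things on the counter and on the sealer where they are.

Things in the scene. Friction and masses are not known exactly. Their poses are not given: they have to be found in the camera images.
- sealer: White pouch sealer, 240 mm deep (its x) by 330 mm wide (its y), on rubber feet, 3.4 kg, loose on the counter. Origin on the counter under its middle, z up. Flat top deck 70 mm above the counter; the controls are on the deck's front part (its -x side, towards the robot). Behind them an open pressing jaw (rigid, full width) spans its x = 15 to 120 mm, up to 115 mm above the counter.
- dial_top (a point): Centre of the top face of the black knurled dial, 92 mm above the counter, at x -70, y 85 mm on the sealer; axes parallel to the sealer's. The dial is a round knob 48 mm across, from the deck to 22 mm above it, on a fixed upright shaft. Its side and flat top grip a fingertip well (friction about 0.9). No loose thing within 25 mm of its side; the deck's front edge is 50 mm from its centre.
- dial (a joint): Turn of the dial, rad, growing clockwise seen from above; 0 = pointer to the sealer's left (+y), pi/2 = to its back (+x). A spring click every pi/6 = 0.524 from 0 to pi; long mark at 2.094. Starts 1 to 3 clicks short of it, at about 0.52, 1.05 or 1.57 (seldom balanced between two). Leaving a click takes up to 0.04 N m (1.7 N along the rim); past half-way the spring carries it into the next.
- pointer (a point): Point on the dial's top near the outer end of its white pointer line, 20 mm from the shaft; it turns with the dial. Round the dial on the deck lie seven black marks 30 degrees apart, from its left (+y) over its back (+x) to its right (-y), one per click. The fifth, counted clockwise from the left, is the long mark: 18 mm long and thick, the others 7 mm.
- rocker (a joint): Tilt of the rocker switch, rad: 0 = off, front end raised (start); 0.34 = on, front end fully down. A spring holds it at either end and it snaps over past the middle (0.17). The black rocker is 40 mm long (front to back), 29 mm wide, pivoted across its middle, in a frame 3 mm high, 50 by 38 mm, centred at x -70, y -100 mm on the sealer.
- rocker_front (a point): Where to press the rocker: top of its raised front half, 14 mm in front of its pivot line, as it stands when off (84 mm above the counter; its front edge 87 mm); fixed to the sealer, axes parallel to the sealer's. About 4 N here tips it down to on, when its front half lies level, 80 mm above the counter. A finger that also covers the rear half blocks it: press here or a little in front.
- tin: Bystander: round steel ointment tin with smooth sides, 40 mm in diameter, 18 mm high, loose on the sealer's deck between the dial and the rocker. Origin at the centre of its underside.
- jar: Bystander: white ceramic jar, 82 mm in diameter, 116 mm high, to the left (+y) of the sealer. Origin at the centre of its underside.
- mortar: Bystander: brass mortar, 104 mm in diameter, 75 mm high, to the right (-y) of the sealer. Origin at the centre of its underside.
- pills: Bystander: amber pill jar, 50 mm in diameter, 85 mm high, in front of the sealer on the left. Origin at the centre of its underside.
- scoop: Bystander: steel spoon, 170 mm long, lying in front of the sealer. Origin under its middle.
- weight: Bystander: brass 200 g weight with a small head, 36 mm in diameter, 51 mm high, in front of the sealer on the right. Origin at the centre of its underside.
- herb_box: Bystander: small brown carton 55 x 85 x 35 mm, to the front right of the sealer. Origin at the centre of its underside.

How it is judged:
On the way, in this order (a step that is already met when the one before it is completed fails the run):
1. the dial rests in the click at the long mark while the sealer is still off (value of joint dial between 1.9644 and 2.2244 rad and value of joint rocker below 0.1 rad), for 0.3 s.
2. the rocker switch is pressed over to on (value of joint rocker above 0.27 rad), for 0.2 s.
At the end, for the whole second after the job is handed in: The dial rests in the click at the long mark (within 0.13 rad, 7 degrees), the rocker is on (over 0.27 rad), the sealer stands level and still (value of joint dial between 1.9644 and 2.2244 rad and value of joint rocker above 0.27 rad and angle between sealer's own z axis and vertical below 0.03 rad and linear speed of sealer below 0.01 m/s); the robot touches nothing.
It fails at once if the sealer is shifted or lifted by more than 12 mm (distance of sealer from where it was at the start of the episode above 0.012 m or distance of any of dial_top, rocker_front from where it was at the start of the episode above 0.014 m).
It fails at once if the dial is gripped: touched while the grasp point between the fingers is within 14 mm of the centre of its top (contact force between the fingers and dial above 0.5 N and distance between the grasp point and dial_top below 0.014 m).
It fails at once if the dial is pushed with more than 25 N (contact force between any of the fingers, the arm and dial above 25 N).
It fails at once if a bystander is moved by more than 20 mm (the tin 15 mm) (distance of tin from where it was at the start of the episode above 0.015 m or distance of any of jar, mortar, pills, scoop, weight, herb_box from where it was at the start of the episode above 0.02 m).
It also fails if it takes over 64 s, if anything falls off the work surface, if the arm or the gripper's body presses on something with over 40 N, if the wrist force passes 120 N, or if a joint passes its speed limit or range.

## Working session

There is one attempt and no reset: what is moved stays moved. The work goes in short steps, Python scripts to look and compute and a tool call to move; the robot and the scene stay as the last step left them, time stands still between calls to the robot, and variables do not carry over. Pictures are saved under pics/ and viewed, and the job is handed in when it is done.

Besides the shell and the picture viewer there is one more tool, called by a JSON object that holds its "method" and its "body", one argument or row to a line. servo_tool: Moves the arm, as the interface text tells. Its arguments: {"type":"object","properties":{"rows":{"type":"array"},"grip":{"type":"number"}},"required":["rows"]}

```bash
mkdir -p pics; python3 - <<'E'
from bench import robot
import cv2,numpy as np
o=robot.get_obs()
print(o)
for n in ["side","top","wrist"]:
    s=robot.snapshot(n)
    cv2.imwrite(f"pics/{n}0.png",s["pixels"][:,:,::-1])
    np.savez(f"pics/{n}0.npz",**s)
    print(n,s["camera_matrix"].tolist(),np.round(s["world_from_camera"],4).tolist())
E
```

```text
{'time': 0.0, 'joint_positions': array([-1.22809143e+00,  8.79262810e-02,  1.37221924e+00, -6.98790464e-06,
        1.68360692e+00, -1.03102821e-01]), 'qvel': array([ 8.07748847e-04, -1.97265618e-04, -9.46649395e-07,  6.43318641e-04,
        1.14170146e-04,  9.27648469e-04]), 'joint_torque': array([-5.49825781e-04, -3.40184426e+01, -3.02429044e+01,  7.16099236e-02,
        3.29811824e-02, -1.66924933e-04]), 'tool_pos': array([ 0.23696143, -0.49573379,  0.20433764]), 'ee_rot': array([-3.13944361e+00, -2.15378011e-04,  4.45806705e-01]), 'wrist_force': array([-0.44035822, -0.79616388, -0.12997904]), 'wrist_torque': array([-1.56369949e-02,  7.68322581e-03,  3.75341309e-05]), 'width': 0.09394113349476464}
side [[501.2678893651955, 0.0, 316.04336501486137], [0.0, 501.2678893651955, 247.5577091623015], [0.0, 0.0, 1.0]] [[-0.7635, -0.4142, 0.4955, 0.0745], [-0.6456, 0.5112, -0.5674, 0.5458], [-0.0183, -0.7531, -0.6576, 0.6664], [0.0, 0.0, 0.0, 1.0]]
top [[572.3507443324617, 0.0, 311.89839125919474], [0.0, 572.3507443324617, 232.40327769060897], [0.0, 0.0, 1.0]] [[-0.0005, -0.9979, 0.065, 0.4572], [-0.9998, -0.0008, -0.0194, 0.0404], [0.0194, -0.065, -0.9977, 1.1338], [0.0, 0.0, 0.0, 1.0]]
wrist [[398.4660778867607, 0.0, 326.7072316423808], [0.0, 398.4660778867607, 242.79719607031868], [0.0, 0.0, 1.0]] [[0.4317, -0.877, -0.2109, 0.2979], [-0.902, -0.4203, -0.0985, -0.4665], [-0.0022, 0.2328, -0.9725, 0.3834], [0.0, 0.0, 0.0, 1.0]]
```

View pics/top0.png

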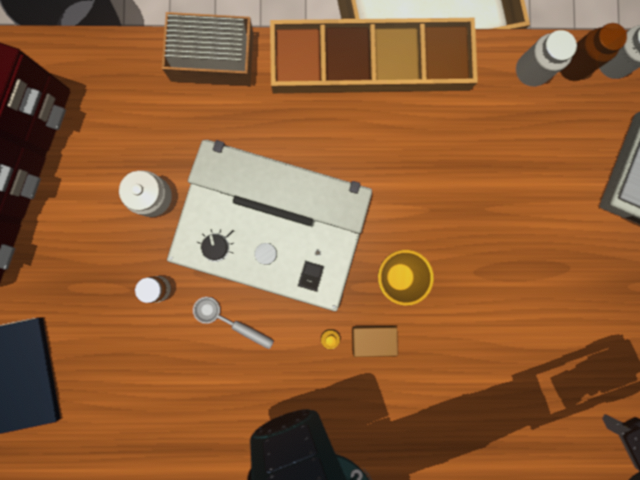

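View pics/side0.png

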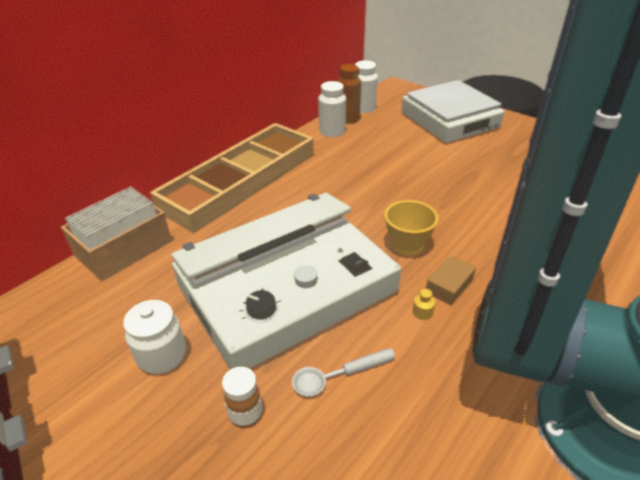

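```bash
cat > h.py <<'E'
import numpy as np,cv2
def load(n): return np.load(f"pics/{n}.npz")
def ray(s,px,z):
    K=s["camera_matrix"];T=s["world_from_camera"]
    d=T[:3,:3]@np.linalg.solve(K,np.array([px[0],px[1],1.0]));c=T[:3,3]
    return c+d*(z-c[2])/d[2]
def proj(s,p):
    K=s["camera_matrix"];T=s["world_from_camera"]
    q=K@(T[:3,:3].T@(np.asarray(p,float)-T[:3,3]));return q[:2]/q[2]
E
python3 - <<'E'
from h import *
a=cv2.imread("pics/top0.png")[200:320,150:350]
cv2.imwrite("pics/topz.png",cv2.resize(a,(800,480),interpolation=cv2.INTER_CUBIC))
a=cv2.imread("pics/side0.png")[230:350,220:420]
cv2.imwrite("pics/sidez.png",cv2.resize(a,(800,480),interpolation=cv2.INTER_CUBIC))
for n,box in (("top0",(180,225,350,300)),("side0",(235,240,385,330))):
    g=cv2.cvtColor(cv2.imread(f"pics/{n}.png"),cv2.COLOR_BGR2GRAY)
    x0,y0,x1,y1=box
    m=(g[y0:y1,x0:x1]<75).astype(np.uint8)
    k,l,st,c=cv2.connectedComponentsWithStats(m)
    for i in range(1,k):
        if st[i,4]>8: print(n,st[i],c[i]+[x0,y0])
E
```

```text
top0 [ 22  10  26  24 432] [214.59259259 247.40972222]
top0 [119  37  24  28 432] [310.6875     275.59953704]
side0 [  4   0  48  20 222] [261.38288288 249.17567568]
side0 [107  15  27  20 237] [355.23628692 264.87763713]
side0 [29 54  7  5 12] [266.58333333 295.91666667]
side0 [ 13  59  26  19 252] [261.3968254  309.55952381]
```

View pics/topz.png

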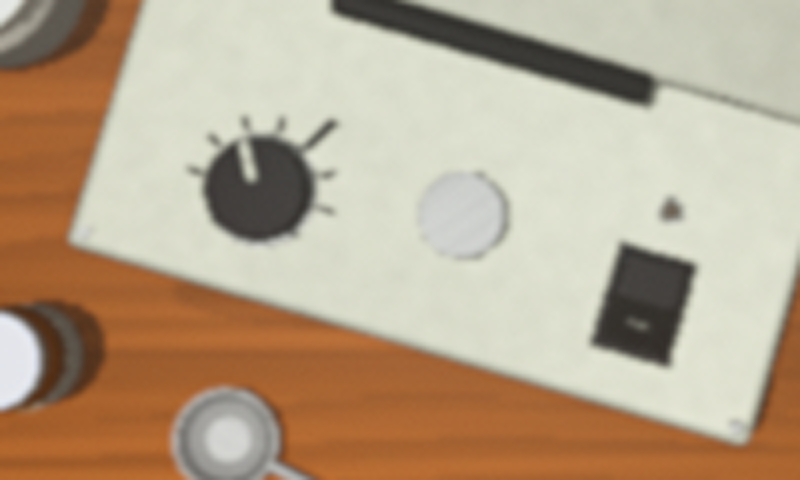

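View pics/sidez.png

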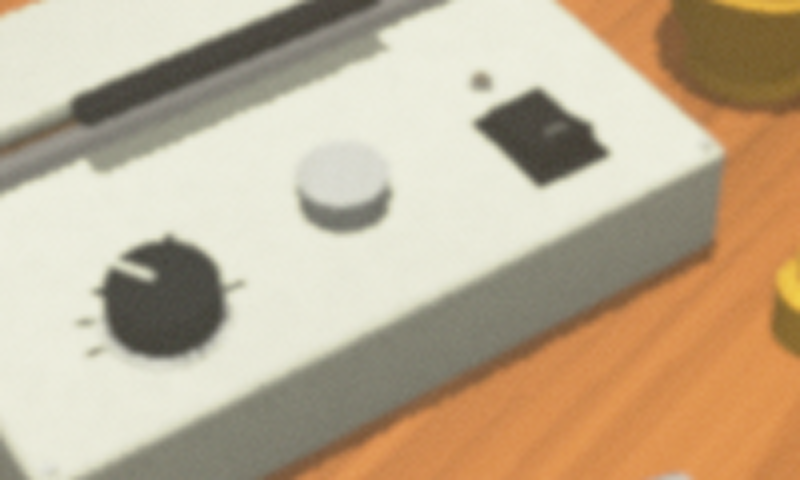

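```bash
python3 - <<'E'
from h import *
t=load("top0");s=load("side0")
z2=lambda u,v,o=(150,200): ((u+.5)/4-.5+o[0],(v+.5)/4-.5+o[1])
sz=lambda u,v: z2(u,v,(220,230))
d=ray(t,z2(260,185),.092); print("dial top cam",d, "side", ray(s,sz(164,285),.092))
# rocker frame centre
r=ray(t,(310.7,275.6),.075);print("rocker",r, ray(s,(355.2,264.9),.075), np.linalg.norm(r[:2]-d[:2]))
v=(d-r)[:2]; yaw=np.arctan2(v[1],v[0])-np.pi/2; print("yaw",yaw, np.degrees(yaw))
# corners deck front z=.07
c1=ray(t,z2(70,240),.07);c2=ray(t,z2(745,442),.07);print("front corners",c1,c2,np.linalg.norm(c1-c2))
w=(c1-c2)[:2];yaw2=np.arctan2(w[1],w[0])-np.pi/2;print(yaw2)
R=lambda y:np.array([[np.cos(y),-np.sin(y)],[np.sin(y),np.cos(y)]])
for nm,y in(("a",yaw),("b",yaw2)):
    O=d[:2]-R(y)@[-.07,.085];O2=r[:2]-R(y)@[-.07,-.1];O3=(c1+c2)[:2]/2-R(y)@[-.12,0];print(nm,O,O2,O3)
p0=ray(t,z2(252,181),.092);p1=ray(t,z2(243,140),.092)
y=(yaw+yaw2)/2
for q in (p1-p0,p1-d):
    l=R(y).T@q[:2]; print("pointer len",np.linalg.norm(l),"dial angle",np.arctan2(l[0],l[1]))
# by marks at deck
for m in ((194,170),(212,137),(245,122),(281,123),(322,134),(328,174),(325,210)):
    q=R(y).T@(ray(t,z2(*m),.07)-d)[:2];print(np.arctan2(q[0],q[1]),np.linalg.norm(q))
print("tin",ray(t,z2(463,213),.088))
E
```

```text
dial top cam [0.50039596 0.19683623 0.092     ] side [0.4928398  0.20098763 0.092     ]
rocker [0.44628062 0.02210592 0.075     ] [0.43835537 0.02777024 0.075     ] 0.18291842335810898
yaw -0.30033906251216425 -17.208160704862813
front corners [0.4758562  0.28738261 0.07      ] [ 0.38257054 -0.02448838  0.07      ] 0.32552377420027806
-0.29064576976588175
a [0.54211575 0.09493206] [0.54273157 0.09692046] [0.54384172 0.09594582]
b [0.54310156 0.09534124] [0.54200185 0.09785186] [0.54418045 0.0970586 ]
pointer len 0.019126409697711195 dial angle 1.0497922175034975
pointer len 0.021935813382065992 dial angle 0.9061080709614981
-0.06749040652418793 0.03476627315229307
0.4378392034241042 0.0346404431152677
0.9388826766130544 0.031966536923170454
1.4782366643822589 0.030345747631239796
2.0713987373077734 0.03519434544356669
2.6347276128082373 0.02872928952335204
-3.0587694290325276 0.028889411535604006
tin [0.48781278 0.10501058 0.088     ]
```

```bash
python3 - <<'E'
from h import *
t=load("top0");s=load("side0")
z2=lambda u,v,o=(150,200): np.array(((u+.5)/4-.5+o[0],(v+.5)/4-.5+o[1]))
sz=lambda u,v: z2(u,v,(220,230))
def tri(a,b):
    A=[]
    for S,px in((t,a),(s,b)):
        P=S["camera_matrix"]@np.linalg.inv(S["world_from_camera"])[:3]
        A.append(P)
    X=cv2.triangulatePoints(A[0],A[1],np.array(a).reshape(2,1),np.array(b).reshape(2,1))
    X=(X[:3]/X[3]).ravel(); print(np.round(X,4),"reproj err",np.round(proj(t,X)-a,1),np.round(proj(s,X)-b,1))
tri(z2(260,185),sz(164,285))
tri(z2(745,442),sz(722,150))
tri(z2(70,240),sz(42,478))
tri(z2(463,213),sz(345,172))
E
```

```text
[0.4998 0.1972 0.0842] reproj err [0.4 0.5] [-1.  -0.1]
[ 0.3815 -0.0252  0.0647] reproj err [0.2 0.4] [-0.6  0. ]
[0.4751 0.2863 0.0718] reproj err [0.4 0.4] [-0.8 -0.1]
[0.4867 0.1042 0.0845] reproj err [0.5 0.7] [-1.2 -0.1]
```

{"method": "servo_tool", "body": {
  "rows": [
    [[0.48,-0.46,0],0],
    [[0.96,-0.91,0],0],
    [[0.96,-0.91,0],0],
    [[0.96,-0.91,0],0]
  ],
  "grip": 1
}}

```text
time: 0.48
tool_pos: [0.2764, -0.3939, 0.2057]
ee_rot: [-3.141, -0.001, 0.45]
wrist_force: [-0.4, -0.8, 0.2]
width: 0.0707
```

{"method": "servo_tool", "body": {
  "rows": [
    [[0.48,-0.46,0],0],
    [[0.96,-0.91,0],0],
    [[0.96,-0.91,0],0],
    [[0.96,-0.91,0],0]
  ]
}}

```text
time: 0.82
tool_pos: [0.314, -0.296, 0.2057]
ee_rot: [-3.141, -0.001, 0.45]
wrist_force: [0.2, 1.0, -0.1]
width: 0.0438
```

{"method": "servo_tool", "body": {
  "rows": [
    [[0.48,-0.46,0],0],
    [[0.96,-0.91,0],0],
    [[0.96,-0.91,0],0],
    [[0.96,-0.91,0],0]
  ]
}}

```text
time: 1.15
tool_pos: [0.3518, -0.1981, 0.2056]
ee_rot: [3.142, -0.001, 0.45]
wrist_force: [-0.1, -0.9, -0.5]
width: 0.0177
```

{"method": "servo_tool", "body": {
  "rows": [
    [[0.48,-0.46,0],0],
    [[0.96,-0.91,0],0],
    [[0.96,-0.91,0],0],
    [[0.96,-0.91,0],0]
  ]
}}

```text
time: 1.48
tool_pos: [0.3899, -0.0999, 0.2054]
ee_rot: [-3.141, -0.0, 0.449]
wrist_force: [-0.4, 0.2, 0.2]
width: 0.0006
```

{"method": "servo_tool", "body": {
  "rows": [
    [[0.48,-0.46,0],0],
    [[0.96,-0.91,0],0],
    [[0.96,-0.91,0],0],
    [[0.96,-0.91,0],0]
  ]
}}

```text
time: 1.82
tool_pos: [0.428, -0.0016, 0.2051]
ee_rot: [-3.141, 0.0, 0.449]
wrist_force: [0.1, -0.4, 0.1]
width: 0.0007
```

{"method": "servo_tool", "body": {
  "rows": [
    [[0.48,-0.46,0],0],
    [[0.96,-0.91,0],0],
    [[0.96,-0.91,0],0],
    [[0.96,-0.91,0],0]
  ]
}}

```text
time: 2.15
tool_pos: [0.4662, 0.0969, 0.2047]
ee_rot: [3.142, 0.001, 0.448]
wrist_force: [-1.0, 0.6, -0.2]
width: 0.0004
```

{"method": "servo_tool", "body": {
  "rows": [
    [[0,0,0],-0.08],
    [[0,0,0],-0.16],
    [[0,0,0],-0.24],
    [[0,0,0],-0.32],
    [[0,0,0],-0.4],
    [[0,0,0],-0.48],
    [[0,0,0],-0.56],
    [[0,0,0],-0.64],
    [[0,0,0],-0.64],
    [[0,0,0],-0.64]
  ]
}}

```text
time: 2.98
tool_pos: [0.4649, 0.0941, 0.2053]
ee_rot: [3.141, 0.001, 1.446]
wrist_force: [0.4, 0.7, -0.5]
width: 0.0006
```

```bash
python3 - <<'E'
from bench import robot
import cv2,numpy as np
o=robot.get_obs();print(o["tool_pos"],o["ee_rot"],o["joint_positions"])
for n in ["top","wrist"]:
    s=robot.snapshot(n)
    cv2.imwrite(f"pics/{n}1.png",s["pixels"][:,:,::-1]); np.savez(f"pics/{n}1.npz",**s)
E
```

```text
[0.46493066 0.09407171 0.20533917] [3.14149518e+00 1.43955202e-03 1.44551671e+00] [ 8.10979027e-02 -8.21379128e-02  1.54074523e+00 -1.43805142e-03
  1.68318480e+00  2.06216308e-01]
```

View pics/wrist1.png

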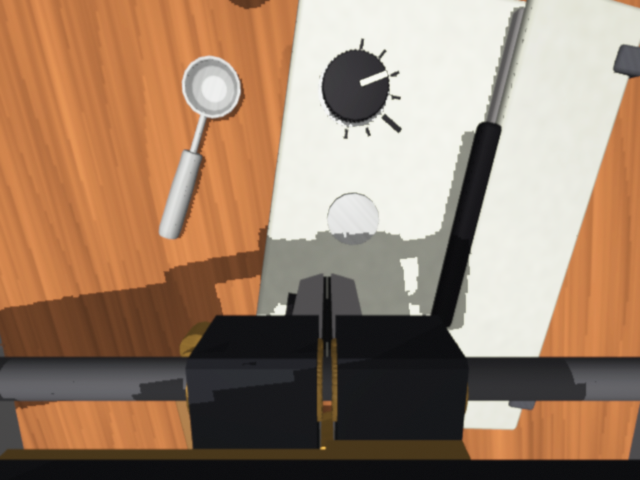

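```bash
python3 - <<'E'
from h import *
s=load("wrist1")
d=ray(s,(356,85.5),.092);print("dial",d)
print("tin",ray(s,(353.5,218),.088))
p=ray(s,(386,74),.092);y=-.295
R=np.array([[np.cos(y),-np.sin(y)],[np.sin(y),np.cos(y)]])
l=R.T@(p-d)[:2];print(np.arctan2(l[0],l[1]),np.linalg.norm(l))
tcp=np.array([.4649,.0941]);yaw=1.4455
v=np.array([.5004,.1968])-tcp
print("shift tool",[v@[np.cos(yaw),np.sin(yaw)],v@[np.sin(yaw),-np.cos(yaw)]])
g=cv2.cvtColor(cv2.imread("pics/wrist1.png"),cv2.COLOR_BGR2GRAY)[40:130,310:400]
m=(g<60).astype(np.uint8);m=cv2.morphologyEx(m,cv2.MORPH_OPEN,np.ones((9,9)));k=cv2.findContours(m,0,1)[0];c=max(k,key=cv2.contourArea);print(cv2.minEnclosingCircle(c))
E
```

```text
dial [0.49855525 0.20036317 0.092     ]
tin [0.48700154 0.10787627 0.088     ]
1.0525225592447536 0.02170889538989106
shift tool [np.float64(0.10633129211869091), np.float64(0.02238741424036325)]
((45.206886291503906, 46.37364959716797), 35.58541488647461)
```

{"method": "servo_tool", "body": {
  "rows": [
    [[0.34,0.07,0],0],
    [[0.67,0.13,0],0],
    [[0.67,0.13,0],0]
  ]
}}

```text
time: 3.33
tool_pos: [0.4821, 0.1509, 0.2051]
ee_rot: [-3.141, -0.002, 1.452]
wrist_force: [-1.0, -0.4, -1.2]
width: 0.0005
```

{"method": "servo_tool", "body": {
  "rows": [
    [[0.34,0.07,0],0],
    [[0.67,0.13,0],0],
    [[0.67,0.13,0.2],0],
    [[0.67,0.13,0.4],0],
    [[0.67,0.13,0.6],0],
    [[0.67,0.13,0.8],0],
    [[0.67,0.13,0.9],0],
    [[0.67,0.13,0.9],0],
    [[0.67,0.13,0.9],0]
  ]
}}

```text
time: 4.08
tool_pos: [0.498, 0.2, 0.1334]
ee_rot: [-3.141, 0.001, 1.45]
wrist_force: [0.1, 0.9, 0.8]
width: 0.0002
```

```bash
python3 - <<'E'
from bench import robot
import cv2,numpy as np
o=robot.get_obs();print(o["tool_pos"],o["ee_rot"],o["joint_positions"])
ims=[]
for n in ["top","side"]:
    s=robot.snapshot(n)
    cv2.imwrite(f"pics/{n}2.png",s["pixels"][:,:,::-1]); np.savez(f"pics/{n}2.npz",**s)
    x,y=(150,190) if n=="top" else (190,230)
    ims.append(cv2.resize(s["pixels"][y:y+120,x:x+130,::-1],(390,360)))
cv2.imwrite("pics/z2.png",np.hstack(ims))
E
```

```text
[0.49800754 0.19996687 0.13343909] [-3.14118124e+00  5.57245972e-04  1.45021562e+00] [ 2.76396370e-01  8.33999674e-02  1.51803871e+00 -3.55005470e-04
  1.54074885e+00  3.96987960e-01]
```

View pics/z2.png

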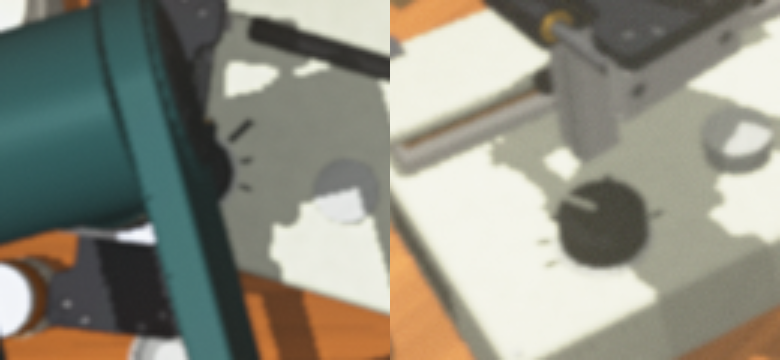

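{"method": "servo_tool", "body": {
  "rows": [
    [[-0.02,0.02,0.12],0],
    [[-0.02,0.02,0.24],0],
    [[-0.02,0.02,0.34],0],
    [[-0.02,0.02,0.42],0],
    [[-0.02,0.02,0.46],0],
    [[-0.02,0.02,0.46],0],
    [[-0.02,0.02,0.46],0]
  ]
}}

```text
time: 4.77
tool_pos: [0.4993, 0.1987, 0.0963]
ee_rot: [-3.141, 0.0, 1.451]
wrist_force: [0.8, 0.6, 0.6]
width: 0.0005
```

{"method": "servo_tool", "body": {
  "rows": [
    [[0,0,0.012],0],
    [[0,0,0.025],0],
    [[0,0,0.025],0],
    [[0,0,0.025],0]
  ]
}}

```text
time: 5.1
tool_pos: [0.4996, 0.1988, 0.0949]
ee_rot: [3.141, -0.0, 1.451]
wrist_force: [-0.2, -0.1, -0.9]
width: 0.0002
```

{"method": "servo_tool", "body": {
  "rows": [
    [[0,0,0.012],0],
    [[0,0,0.025],0],
    [[0,0,0.025],0],
    [[0,0,0.025],0]
  ]
}}

```text
time: 5.43
tool_pos: [0.4993, 0.1987, 0.0925]
ee_rot: [-3.141, 0.0, 1.451]
wrist_force: [0.2, -0.7, 0.3]
width: 0.0003
```

{"method": "servo_tool", "body": {
  "rows": [
    [[0,0,0.006],0],
    [[0,0,0.012],0],
    [[0,0,0.012],0]
  ]
}}

```text
time: 5.68
tool_pos: [0.4995, 0.1987, 0.0922]
ee_rot: [3.141, -0.0, 1.451]
wrist_force: [-2.0, -0.7, 1.6]
width: 0.0007
```

{"method": "servo_tool", "body": {
  "rows": [
    [[0,0,0.006],0],
    [[0,0,0.006],0],
    [[0,0,0.006],0]
  ]
}}

```text
time: 5.93
tool_pos: [0.4995, 0.1987, 0.0922]
ee_rot: [3.141, -0.0, 1.451]
wrist_force: [-1.3, -0.5, 5.7]
width: 0.0003
```

```bash
python3 -c "
from bench import robot
o=robot.get_obs();print(o['wrist_force'],o['tool_pos'])"
```

```text
[-1.29712749 -0.50345674  5.68603921] [0.49954259 0.19873392 0.09224401]
```

{"method": "servo_tool", "body": {
  "rows": [
    [[0,0,0.006],0],
    [[0,0,0.006],0],
    [[0,0,0.006],0.04],
    [[0,0,0.006],0.08],
    [[0,0,0.006],0.12],
    [[0,0,0.006],0.16],
    [[0,0,0.006],0.16]
  ]
}}

```text
time: 6.52
tool_pos: [0.5004, 0.199, 0.0922]
ee_rot: [3.139, -0.002, 1.198]
wrist_force: [-0.4, 0.0, 5.9]
width: 0.0003
```

```bash
python3 -c "
from bench import robot
o=robot.get_obs();print(o['wrist_force'],o['wrist_torque'],o['tool_pos'],o['ee_rot'])"
```

```text
[-0.35599249  0.02868494  5.86870726] [-0.09389402  0.17042499 -0.02097342] [0.50038703 0.19895529 0.0922304 ] [ 3.13917478e+00 -1.72460600e-03  1.19767889e+00]
```

{"method": "servo_tool", "body": {
  "rows": [
    [[0,0,0.006],0],
    [[0,0,0.006],0.04],
    [[0,0,0.006],0.08],
    [[0,0,0.006],0.12],
    [[0,0,0.006],0.16],
    [[0,0,0.006],0.16]
  ]
}}

```text
time: 7.02
tool_pos: [0.5008, 0.1991, 0.0922]
ee_rot: [3.139, -0.003, 0.946]
wrist_force: [-1.1, 0.9, 6.1]
width: 0.0002
```

```bash
python3 - <<'E'
from bench import robot
import cv2,numpy as np
o=robot.get_obs();print(o["tool_pos"],o["ee_rot"],o["wrist_force"],o["wrist_torque"])
ims=[]
for n in ["top","side","wrist"]:
    s=robot.snapshot(n)
    cv2.imwrite(f"pics/{n}3.png",s["pixels"][:,:,::-1]); np.savez(f"pics/{n}3.npz",**s)
    x,y=dict(top=(165,190),side=(210,250),wrist=(260,200))[n]
    ims.append(cv2.resize(s["pixels"][y:y+110,x:x+100,::-1],(266,293)))
cv2.imwrite("pics/z3.png",np.hstack(ims))
E
```

```text
[0.50082644 0.1991035  0.09220181] [ 3.13892077 -0.00321866  0.94642076] [-1.08916606  0.88172083  6.10225875] [-0.015808    0.04776129 -0.0083763 ]
```

View pics/z3.png

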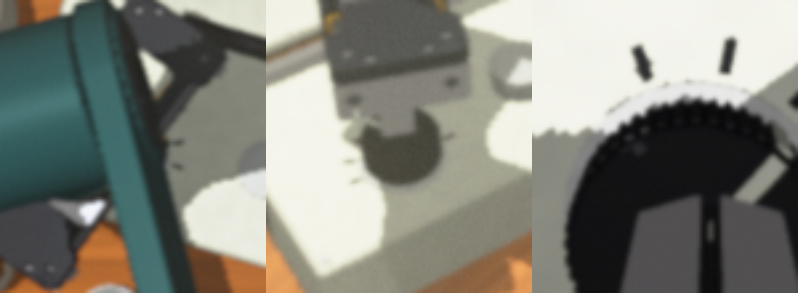

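View pics/wrist3.png

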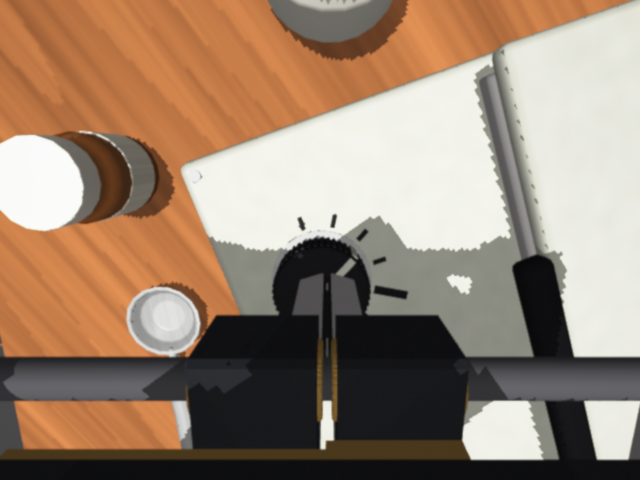

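{"method": "servo_tool", "body": {
  "rows": [
    [[0,0,-0.1],0],
    [[0,0,-0.1],0],
    [[0,0,-0.1],0],
    [[0,0,-0.1],0]
  ]
}}

```text
time: 7.5
tool_pos: [0.4992, 0.1986, 0.0978]
ee_rot: [-3.141, 0.001, 0.948]
wrist_force: [-0.2, 0.6, -1.1]
width: 0.0005
```

```bash
cat > orb.py <<'E'
from bench import robot
import numpy as np
o=robot.get_obs();p=o["tool_pos"];yaw=o["ee_rot"][2]
print(p,o["ee_rot"],o["wrist_force"],o["joint_positions"][5])
C=np.array([.4995,.1985]);y=-.295
X=np.array([np.cos(y),np.sin(y)]);Y=np.array([-X[1],X[0]])
tx=np.array([np.cos(yaw),np.sin(yaw)]);ty=np.array([np.sin(yaw),-np.cos(yaw)])
def rel(q): return np.round([(q-p[:2])@tx/.08,(q-p[:2])@ty/.08],3)
if __name__=="__main__":
    q0=None
    for a in np.radians(np.arange(240,331,6)):
        q=C+.016*(np.sin(a)*X+np.cos(a)*Y)
        print(round(np.degrees(a)),np.round(q,4),rel(q))
E
python3 orb.py
```

```text
[0.49920356 0.19861852 0.09782897] [-3.14126439e+00  5.59192058e-04  9.48433679e-01] [-0.17816083  0.56049066 -1.12359703] 0.8955586633639677
240 [0.4839 0.1949] [-0.149 -0.128]
246 [0.4836 0.1965] [-0.135 -0.143]
252 [0.4835 0.1982] [-0.119 -0.156]
258 [0.4836 0.1999] [-0.101 -0.168]
264 [0.4838 0.2015] [-0.083 -0.178]
270 [0.4842 0.2032] [-0.063 -0.186]
276 [0.4848 0.2047] [-0.043 -0.191]
282 [0.4855 0.2062] [-0.023 -0.195]
288 [0.4864 0.2077] [-0.002 -0.196]
294 [0.4874 0.209 ] [ 0.019 -0.195]
300 [0.4886 0.2102] [ 0.04  -0.192]
306 [0.4898 0.2113] [ 0.06  -0.187]
312 [0.4912 0.2122] [ 0.08 -0.18]
318 [0.4927 0.213 ] [ 0.099 -0.171]
324 [0.4943 0.2136] [ 0.116 -0.159]
330 [0.4959 0.2141] [ 0.133 -0.147]
```

{"method": "servo_tool", "body": {
  "rows": [
    [[-0.15,-0.13,0],0],
    [[-0.15,-0.13,0],0],
    [[-0.15,-0.13,0.03],0],
    [[-0.15,-0.13,0.06],0],
    [[-0.15,-0.13,0.08],0],
    [[-0.15,-0.13,0.08],0]
  ]
}}

```text
time: 8.0
tool_pos: [0.4843, 0.1951, 0.0922]
ee_rot: [3.142, 0.0, 0.948]
wrist_force: [-2.4, -0.6, 4.4]
width: 0.0004
```

{"method": "servo_tool", "body": {
  "rows": [
    [[0,0,0.006],0],
    [[0,0,0.006],0],
    [[0,0,0.006],0]
  ]
}}

```text
time: 8.25
tool_pos: [0.4843, 0.1951, 0.0922]
ee_rot: [3.141, -0.0, 0.948]
wrist_force: [-2.3, -0.5, 4.3]
width: 0.0005
```

{"method": "servo_tool", "body": {
  "rows": [
    [[0,0,0.006],0],
    [[0.014,-0.015,0.006],0.067],
    [[0.03,-0.028,0.006],0.133],
    [[0.048,-0.04,0.006],0.2],
    [[0.066,-0.05,0.006],0.267],
    [[0.086,-0.058,0.006],0.333],
    [[0.086,-0.058,0.006],0.333]
  ]
}}

```text
time: 8.83
tool_pos: [0.4847, 0.2032, 0.0922]
ee_rot: [3.141, -0.0, 0.422]
wrist_force: [-2.9, -0.7, 7.0]
width: 0.0006
```

```bash
cat > look.py <<'E'
from bench import robot
import cv2,numpy as np,sys
k=sys.argv[1]
o=robot.get_obs();print(o["tool_pos"],o["ee_rot"],o["wrist_force"],o["wrist_torque"],o["time"])
ims=[]
for n,(x,y,w,h) in dict(side=(190,240,130,110),wrist=(220,180,200,170)).items():
    s=robot.snapshot(n)
    cv2.imwrite(f"pics/{n}{k}.png",s["pixels"][:,:,::-1]); np.savez(f"pics/{n}{k}.npz",**s)
    ims.append(cv2.resize(s["pixels"][y:y+h,x:x+w,::-1],(400,340)))
cv2.imwrite(f"pics/z{k}.png",np.hstack(ims))
E
python3 look.py 4
```

```text
[0.4846727  0.20317534 0.09218945] [ 3.14066819e+00 -3.96311916e-04  4.21926395e-01] [-2.94443553 -0.73217365  7.02104239] [-0.39700807  0.48222159 -0.02733894] 8.8333
```

View pics/z4.png

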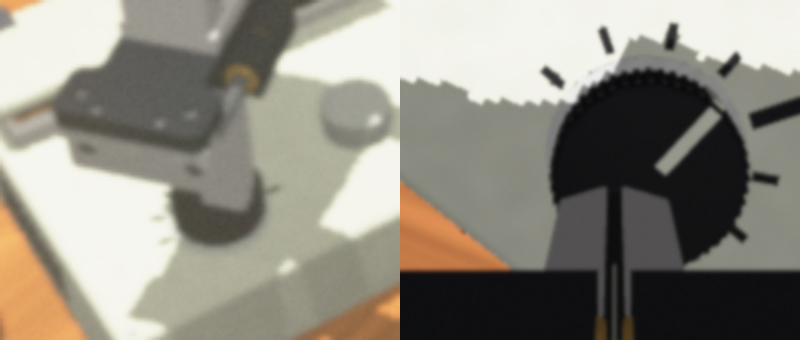

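{"method": "servo_tool", "body": {
  "rows": [
    [[0.014,-0.015,0.003],0.067],
    [[0.03,-0.028,0.003],0.133],
    [[0.048,-0.04,0.003],0.2],
    [[0.066,-0.05,0.003],0.267],
    [[0.086,-0.058,0.003],0.333],
    [[0.086,-0.058,0.003],0.333]
  ]
}}

```text
time: 9.43
tool_pos: [0.4894, 0.2104, 0.0922]
ee_rot: [3.141, -0.001, -0.101]
wrist_force: [-2.2, -1.8, 7.5]
width: 0.0006
```

```bash
python3 look.py 5
```

```text
[0.48938315 0.21035486 0.09216946] [ 3.14142715e+00 -1.49440876e-03 -1.01260549e-01] [-2.21418264 -1.82604242  7.52628799] [-0.30088577  0.51965387  0.00889217] 9.4333
```

View pics/z5.png

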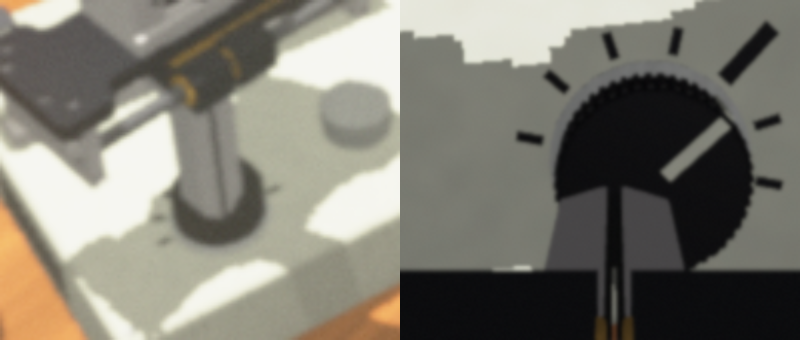

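{"method": "servo_tool", "body": {
  "rows": [
    [[0,0,-0.1],0],
    [[0,0,-0.3],0],
    [[0,0,-0.6],0],
    [[0,0,-1],0.06],
    [[0,0,-1],0.123],
    [[0,0,-1],0.123],
    [[0,0,-1],0.123]
  ]
}}

```text
time: 10.12
tool_pos: [0.4886, 0.2104, 0.1703]
ee_rot: [3.141, 0.0, -0.288]
wrist_force: [-0.4, -0.1, -0.7]
width: 0.0006
```

```bash
python3 look.py 6; python3 - <<'E'
from h import *
s=load("wrist6")
cv2.imwrite("pics/w6.png",cv2.imread("pics/wrist6.png"))
E
```

```text
[0.48858193 0.21039005 0.1702826 ] [ 3.14137190e+00  3.10441895e-04 -2.88456300e-01] [-0.43065732 -0.08931524 -0.71569884] [ 0.04684074  0.08548534 -0.06580194] 10.1167
```

View pics/wrist6.png

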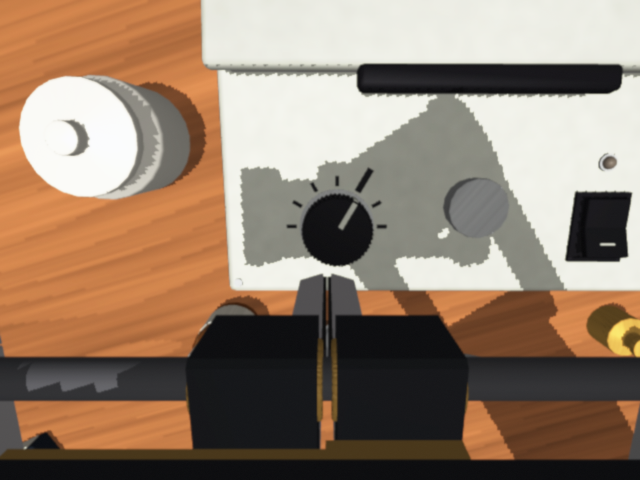

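```bash
python3 - <<'E'
from h import *
s=load("wrist6")
p0=ray(s,(341.5,228),.092);p1=ray(s,(355,205),.092);y=-.295
R=np.array([[np.cos(y),-np.sin(y)],[np.sin(y),np.cos(y)]])
l=R.T@(p1-p0)[:2];print("dial",np.arctan2(l[0],l[1]))
d=ray(s,(337.5,229),.092);print("dial ctr",d)
c=[ray(s,q,.073) for q in((577,192),(631,192),(627,261),(567,260))]
print([np.round(x[:2],4) for x in c]); rc=np.mean(c,0);print("frame ctr",rc, np.linalg.norm(c[0]-c[1]),np.linalg.norm(c[1]-c[2]))
print("sealer-frame diff",R.T@(d-rc)[:2])
print("tin",ray(s,(476,208),.088))
top=np.array([.4463,.0221])
for r in (rc[:2],top):
    print("press 16mm front", r+R@[-.016,0])
print("from dial est", np.array([.4995,.1985])+R@[-.016,-.185])
E
```

```text
dial 2.079675451390731
dial ctr [0.50052905 0.19976307 0.092     ]
[array([0.4747, 0.0347]), array([ 0.4641, -0.0011]), array([0.4149, 0.0072]), array([0.4279, 0.0485])]
frame ctr [0.44538444 0.02235143 0.073     ] 0.03728920494361924 0.04989215655024884
sealer-frame diff [0.00118185 0.18578057]
tin [0.4873349  0.10855059 0.088     ]
press 16mm front [0.43007561 0.02700327]
press 16mm front [0.43099117 0.02675184]
from dial est [0.43040429 0.02614344]
```

{"method": "servo_tool", "body": {
  "rows": [
    [[0,0.4,0],0],
    [[0,0.8,0],0],
    [[0,0.8,0],0]
  ]
}}

```text
time: 10.47
tool_pos: [0.4684, 0.1454, 0.169]
ee_rot: [3.137, 0.003, -0.293]
wrist_force: [0.4, 0.1, 0.5]
width: 0.0005
```

{"method": "servo_tool", "body": {
  "rows": [
    [[0,0.4,0],0],
    [[0,0.8,0],0],
    [[0,0.8,0],0]
  ]
}}

```text
time: 10.72
tool_pos: [0.4504, 0.0844, 0.1695]
ee_rot: [3.138, 0.002, -0.294]
wrist_force: [0.8, 0.3, -0.0]
width: 0.0006
```

{"method": "servo_tool", "body": {
  "rows": [
    [[-0.02,0.4,0],0],
    [[-0.04,0.8,0],0],
    [[-0.04,0.8,0],0],
    [[-0.04,0.8,0.3],0],
    [[-0.04,0.8,0.6],0],
    [[-0.04,0.8,0.8],0],
    [[-0.04,0.8,0.8],0],
    [[-0.04,0.8,0.8],0]
  ]
}}

```text
time: 11.38
tool_pos: [0.4298, 0.0283, 0.1055]
ee_rot: [3.141, 0.003, -0.29]
wrist_force: [-0.5, 0.3, 0.5]
width: 0.0006
```

```bash
python3 look.py 7
```

```text
[0.42980947 0.02829231 0.10545122] [ 3.14147208  0.0031573  -0.28982074] [-0.51344478  0.2954331   0.54081114] [0.07782249 0.02436366 0.02159986] 11.3833
```

View pics/wrist7.png

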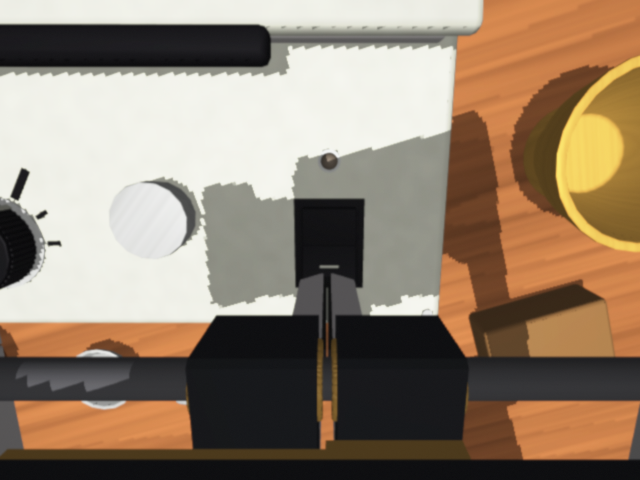

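View pics/side7.png

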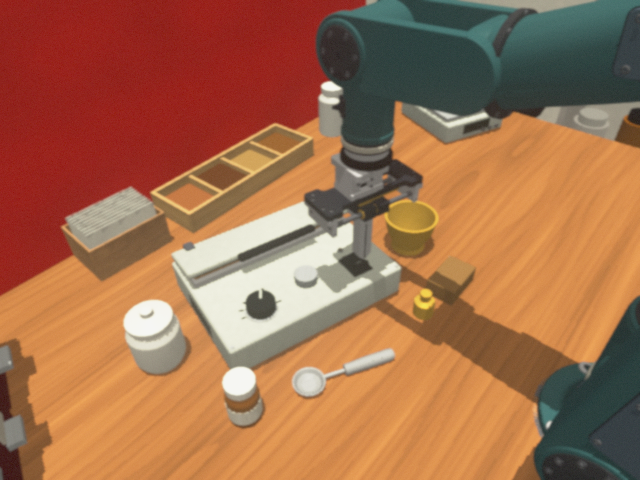

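{"method": "servo_tool", "body": {
  "rows": [
    [[0,0.02,0.1],0],
    [[0,0.02,0.2],0],
    [[0,0.02,0.24],0],
    [[0,0.02,0.27],0],
    [[0,0.02,0.3],0],
    [[0,0.02,0.32],0],
    [[0,0.02,0.33],0],
    [[0,0.02,0.33],0],
    [[0,0.02,0.33],0],
    [[0,0.02,0.33],0]
  ]
}}

```text
time: 12.32
tool_pos: [0.4302, 0.0258, 0.0803]
ee_rot: [3.142, -0.0, -0.291]
wrist_force: [-0.2, 0.2, 0.7]
width: 0.0003
```

```bash
python3 look.py 8
```

```text
[0.43015739 0.02575862 0.08030326] [ 3.14156699e+00 -4.74014072e-04 -2.91018416e-01] [-0.21919396  0.17750945  0.72255314] [ 0.07846936  0.00605836 -0.07524066] 12.3167
```

View pics/wrist8.png

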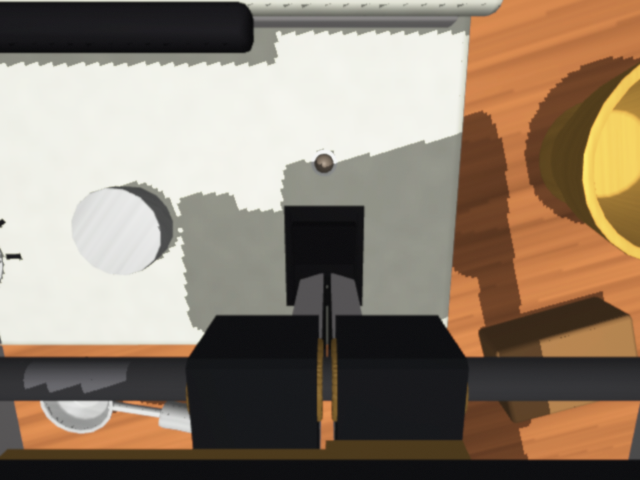

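{"method": "servo_tool", "body": {
  "rows": [
    [[0,0,0.006],0],
    [[0,0,0.012],0],
    [[0,0,0.012],0],
    [[0,0,0.012],0]
  ]
}}

```text
time: 12.75
tool_pos: [0.4302, 0.0258, 0.0801]
ee_rot: [3.142, -0.001, -0.291]
wrist_force: [-1.5, -0.7, 5.2]
width: 0.0003
```

{"method": "servo_tool", "body": {
  "rows": [
    [[0,0,-0.2],0],
    [[0,0,-0.5],0],
    [[0,0,-1],0],
    [[0,0,-1],0],
    [[0,0,-1],0]
  ]
}}

```text
time: 13.17
tool_pos: [0.4318, 0.0257, 0.1618]
ee_rot: [-3.14, -0.006, -0.291]
wrist_force: [0.1, -0.1, -0.6]
width: 0.0008
```

{"method": "servo_tool", "body": {
  "rows": [
    [[-0.3,0,-0.3],0],
    [[-0.6,0,-0.6],0],
    [[-0.9,0,-0.8],0],
    [[-0.9,0,-0.8],0],
    [[-0.9,0,-0.8],0]
  ]
}}

```text
time: 13.58
tool_pos: [0.3609, 0.0466, 0.223]
ee_rot: [-3.141, -0.002, -0.29]
wrist_force: [0.4, -0.6, -0.6]
width: 0.0001
```

```bash
python3 look.py 9; python3 - <<'E'
import cv2,numpy as np
a=cv2.imread("pics/side9.png")[230:350,220:420];cv2.imwrite("pics/s9z.png",cv2.resize(a,(800,480),interpolation=cv2.INTER_CUBIC))
E
```

```text
[0.3609035  0.04664761 0.22303976] [-3.14132531e+00 -1.63467333e-03 -2.90189536e-01] [ 0.42915204 -0.59190666 -0.57085754] [ 0.06058798  0.01745931 -0.0489318 ] 13.5833
```

View pics/wrist9.png

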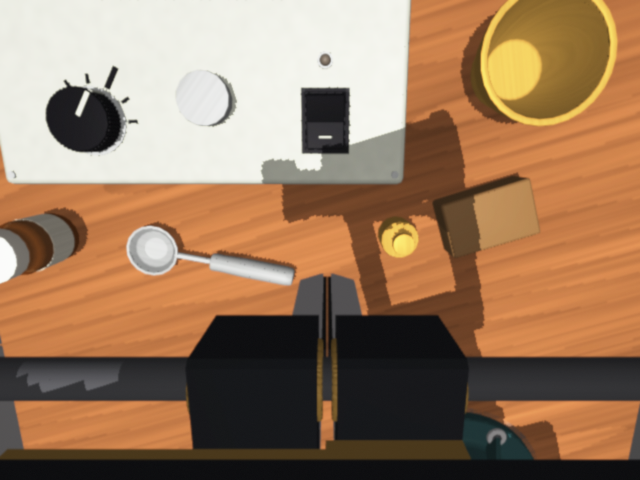

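View pics/s9z.png

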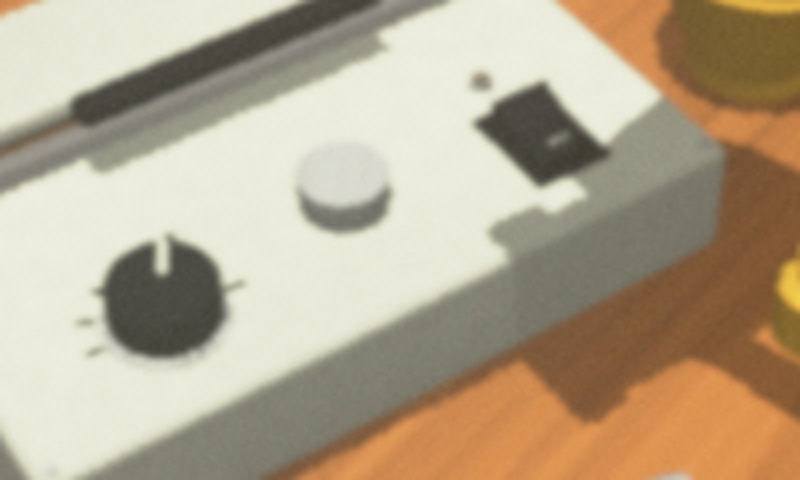

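The front end of the rocker is now down: in the side crop its bump past the frame near (590,130) has gone and the rear is raised. The dial pointer lines up with the long mark. The sealer and tin sit at the same pixels as before, and the arm is clear.

```bash
python3 -c "
from bench import robot
print(robot.close_job())"
```

```text
the job is handed in; nothing more can be done
None
```

The sealer is ready: the dial sits in the click at the long mark, the rocker is over to on, and the job is handed in. It reported no verdict.

- **Dial:** The first try, spinning the shut fingertips on the centre of the dial's top at about 6 N, slipped and did not turn it. I then pressed near the front rim at about 4–8 N and followed the arc for two clicks. The wrist view from above then measured 2.08 rad, against 2.094 for the mark.
- **Rocker:** I pressed about 16 mm in front of its pivot, and it snapped over. The finger met a firm stop at 80 mm, the "on" height, and the final pictures show the front end down.
- **Other things:** In the last side picture the sealer and tin sit at the same pixels as at the start. In the last pictures the other bystanders in view look undisturbed. The gripper ended about 0.22 m above the counter, touching nothing.
- **Disagreements:** My rough side-camera readings were 8–9 mm off the top camera at first, towards the side camera. The wrist camera came within about 4 mm of the top camera, so I used those two for positions.

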